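# Load the glass inspection light box and set its dimmer

### The arm

A 7-joint arm with a two-finger parallel gripper is mounted at the origin on the work surface. World frame = base frame: x ahead of the robot, y to its left, z up, the work surface at z = 0. Lengths are in m, angles in rad, forces in N, time in s.
With the tool pointing down it reaches from about 0.4 to 0.85 m from the base axis. Payload 4.5 kg.
Tool frame: the origin (TCP) lies at the very end of the fingers, on their centre line; the grasp point (between the pads) lies 19 mm behind it (r.pinch_z is the distance from the TCP to the grasp point, in m); z points along the fingers, y is the line along which they close (so a half turn about z gives the same grasp; the last joint's range is limited). The gripper opens to 88 mm and grips with 3 to 60 N. Pads are 18 mm wide; open, the fingers measure 123 mm over their backs; the gripper's body (75 mm by 187 mm) begins 45 mm behind the grasp point.
Start: joints at [-1.176, 0.689, -0.195, 1.565, 0.157, 0.902, -0.215], TCP at [0.221, 0.585, 0.239] pointing down, gripper open.
Joint ranges: [-3.01, 3.01], [-0.46, 2.08], [-1.47, 1.51], [0.13, 2.56], [-1, 4.14], [0.04, 2.09], [-2.66, 2.66]. Speed limits (rad/s): [2.57, 2.57, 3.14, 3.14, 3.14, 3.14, 3.14].

### API

Orientations are given as a unit quaternion [x, y, z, w].
In Python, from plant import r, cams gives the robot as it stands.
- The arm moves only by the shell command python3 -m pendant 'ROWS' [FORCE]. ROWS is JSON, a list of rows, each a list of 3 entries, a list of its own where there are three numbers: the closure, from -1 (fully open) to 1 (shut), then the shift along the tool's x, y, z in mm, then the turn, a rotation vector about the tool's x, y, z in degrees. A call has 1 to 8 rows; each row shifts and turns the commanded pose from where the row before left it, along the tool's axes as they then stand; what a row does not reach is not made up. A row lasts 1/8 s, in which the tool goes at most 62.5 mm and 10.7 degrees, less where a joint would pass 70% of its speed; a pose out of reach is approached as far as the arm can. A call with a gripper value outside its range is refused whole. The fingers move at their own pace and stop on an object; FORCE is the grip in N (left out, the last holds). Time passes only in rows, so rows that do not move let the fingers close. It gives the time, the measured TCP pose, the force, the opening and the grip force at its end, in the units of the state.
- r.get_state(): the state, without advancing time (a new reading comes with each control period).
- cams.snapshot(name): name is "side" or "top" or "wrist"; returns a dict with "img" (420x560x3 uint8, red, green, blue), "camera_matrix" (3x3 intrinsics, pixels), "camera_from_world" (4x4, takes a point from world to camera coordinates); the wrist camera has in their place "tool_from_camera" (4x4, takes a point from camera to tool coordinates, whose origin is the TCP and whose axes are the flange's). Camera axes: x right, y up, looking along -z (the intrinsics and any distortion apply to the point x, -y, -z); pixel columns grow to the right and rows downward; lengths in m; the calibration is good to about 2 mm. A picture is of the moment at which its call begins: read the wrist's pose just before it. There is no depth.
- r.finish_job(): hands the job in; it is judged then, once.
The state is a dict: "clock": time; "q": joint angles; "qd": joint speeds; "joint_torque": joint torques, N m; "tool_pos": TCP position; "eef_rot": TCP orientation; "contact_force": force on the tool from outside, world axes, zero at the start; "moment": the same for the moment, N m; "opening": opening from 0.0 (shut) to 1.0 (fully open); "finger_force": force on a finger pad.
Only numpy, scipy, OpenCV 4.12 (cv2) and the standard library are available. Lean on these libraries where they do the work, as an engineer would, in place of code of your own. Each camera call takes 0.05 s, during which the arm holds its last target. There are 200 camera calls.

### The job

Load the light box for inspection: turn its dimmer lever fully back to the off stop, pull the tray fully out from under the green hood by its wooden knob, and lay every small leaded glass panel that is on the bench flat on the tray floor, side by side. Then slide the tray fully home under the hood and turn the dimmer lever up until it lines up with the brass pointer on the scale. The light must stay off from before the tray is opened until it is shut again, and the bottle, the pot and the knife standing by are to be left alone.

Things in the scene. Friction and masses are not known exactly. Their poses are not given: they have to be found in the camera images.
- lightbox: Fixed light box; place and yaw vary. Origin on the bench under the centre of its green hood, 262 (x) x 225 (y) mm, flat top 95 mm up, z up. The open bed, 238 mm wide, 22 mm high, runs 235 mm on from the hood's mouth to this body's -y. The hood's underside is 61 mm up, 29 mm above the tray floor: single flat panels pass under it, stacked or tilted ones do not.
- tray (a joint): How far the tray is pulled out, m: 0 = fully home under the hood, 0.235 = fully out at its stop. It slides along -y of lightbox as it opens, on stiff runners: about 1.5 N of friction, stays where it is left.
- tray_floor (a point): Centre of the tray's inner floor (its top, 32 mm above the bench); axes parallel to lightbox's, moving with the tray. Inside 206 mm along x, 200 mm along y; rim 5 mm thick, 8 mm high. Four panels fit two by two, long sides along x, at x = +-50 mm, y = +-45 mm.
- tray_knob (a point): Grip point of the tray's upright wooden knob, 28 mm in diameter (waisted lower down), 74 mm above the bench; its top is 15 mm higher. It stands on a 50 mm wide tongue of the tray, 172.5 mm from the tray's centre along -y, 60 mm clear of the hood with the tray home; grip it from above.
- dimmer (a joint): Angle of the dimmer lever, rad: 0 = off stop, 1.7 = full stop; grows anticlockwise seen from above. A friction hinge with vertical axis, about 1.2 N at the knob, stays where it is left.
- pivot (a point): Point on the lever's vertical hinge axis, at the height of the lever's arm, on top of the hood.
- lever_knob (a point): Grip point of the lever's upright black knob, 25 mm in diameter, 100 mm from the hinge axis, 147 mm above the bench; the knob's top is 18 mm higher, its foot on the lever's arm 32 mm lower. This frame's x axis: along the arm, away from the hinge. Can be pinched from above and led round.
- pointer: Fixed brass pointer lying on the hood's top, a 26 x 8 mm finger with a wider block behind, 6 mm high, just beyond the lever's end; its place varies. Origin on the lever's hinge axis; its x axis runs from there through the pointer, 123 to 149 mm out. The lever passes clear of it and is set when its arm points at it (same direction in plan).
- panel1: One of up to four identical leaded-glass panels (the number present varies; absent ones read None): a flat rigid block 90 mm long (its x axis) x 50 mm wide (y) x 18 mm thick (z), 0.1 to 0.23 kg, dark lead border, amber glass. Origin at the centre of the block. Starts flat on the bench; either face may be up.
- panel2: One of up to four identical leaded-glass panels (the number present varies; absent ones read None): a flat rigid block 90 mm long (its x axis) x 50 mm wide (y) x 18 mm thick (z), 0.1 to 0.23 kg, dark lead border, amber glass. Origin at the centre of the block. Starts flat on the bench; either face may be up.
- panel3: One of up to four identical leaded-glass panels (the number present varies; absent ones read None): a flat rigid block 90 mm long (its x axis) x 50 mm wide (y) x 18 mm thick (z), 0.1 to 0.23 kg, dark lead border, amber glass. Origin at the centre of the block. Starts flat on the bench; either face may be up.
- panel4: One of up to four identical leaded-glass panels (the number present varies; absent ones read None): a flat rigid block 90 mm long (its x axis) x 50 mm wide (y) x 18 mm thick (z), 0.1 to 0.23 kg, dark lead border, amber glass. Origin at the centre of the block. Starts flat on the bench; either face may be up.
- spray_bottle: Bystander: standing plastic bottle, 64 mm in diameter, 190 mm high, beyond the panels. Origin at the centre of its foot.
- brush_pot: Bystander: white pot, 80 mm in diameter, 100 mm high. Origin at the centre of its foot.
- lead_knife: Bystander: flat-bladed lead knife lying on the bench, about 200 mm long, beyond the panels.
Mind the look-alikes: they are no part of the job. What is shaped like the panel2 but blue, purple or red is not meant.

How it is judged:
By the outcome, as a careful person would: the job done as asked, in the order asked, and still so for the second after the job is handed in, with the robot touching nothing.
Of panel1, panel2, panel3, panel4 only 3 to 4 are there at a start; the rules pass over those that are not, and their reading is None.
At some moment in a run one of panel1, panel2, panel3, panel4 may be knocked a few centimetres aside while the robot is not near it.
Once in a run the grip may slacken for a moment while it holds something.
It also fails if it takes over 200 s, if anything falls off the work surface, if the arm or the gripper's body presses on something with over 40 N, if the wrist force passes 120 N, or if a joint passes its speed limit or range.

## Working session

There is one attempt and no reset: what is moved stays moved. The work goes in short steps, Python scripts to look and compute and a shell command to move; the robot and the scene stay as the last step left them, time stands still between calls to the robot, and variables do not carry over. Pictures are saved under pics/ and viewed, at most 17 in all, crops included, and the job is handed in when it is done.

```bash
ls; mkdir -p pics; python3 - <<'E'
from plant import r,cams
import cv2,numpy as np,pickle
s=r.get_state();print(s, r.pinch_z)
for n in("top","side"):
    d=cams.snapshot(n);pickle.dump(d,open(f"pics/{n}0.pkl","wb"))
    cv2.imwrite(f"pics/{n}0.png",cv2.resize(d["img"][:,:,::-1],(800,600),interpolation=cv2.INTER_CUBIC))
    print(d.keys(),d["camera_matrix"],d["camera_from_world"])
E
```

```text
pics
{'clock': 0.0, 'q': array([-1.17621478,  0.68997379, -0.19452814,  1.56629395,  0.15727249,
        0.90248573, -0.21508834]), 'qd': array([ 6.31823248e-04, -2.20263809e-07,  2.03618859e-03, -1.77016810e-04,
       -4.56182483e-04,  3.63537602e-04, -2.52550556e-04]), 'joint_torque': array([ 4.69509741e-04, -5.27569163e+01, -1.26689382e+00, -1.53424162e+01,
       -5.26992080e-02,  6.74139097e-03,  1.78508903e-04]), 'tool_pos': array([0.22044607, 0.58418644, 0.23793008]), 'eef_rot': array([ 1.79372743e-01,  9.83780785e-01, -8.78978713e-04, -1.11699085e-04]), 'contact_force': array([-0.38038726, -0.30008639,  0.15889766]), 'moment': array([ 0.00152795, -0.0080676 ,  0.02466568]), 'finger_force': 0.0, 'opening': 1.000101839753963} 0.0187
dict_keys(['img', 'camera_matrix', 'camera_from_world']) [[411.82271509   0.         280.36743406]
 [  0.         411.82271509 215.50265049]
 [  0.           0.           1.        ]] [[-0.00784338 -0.99993561 -0.00820058 -0.1140231 ]
 [ 0.9901067  -0.00891471  0.14003302 -0.51246948]
 [-0.14009711 -0.00702112  0.99011287 -1.48779304]
 [ 0.          0.          0.          1.        ]]
dict_keys(['img', 'camera_matrix', 'camera_from_world']) [[392.81054414   0.         285.58399612]
 [  0.         392.81054414 212.80823596]
 [  0.           0.           1.        ]] [[-0.99719135 -0.07382223 -0.0126365   0.52113902]
 [ 0.05008104 -0.78269061  0.62039286 -0.18454106]
 [-0.05568926  0.61801754  0.7841894  -1.18590876]
 [ 0.          0.          0.          1.        ]]
```

View pics/top0.png

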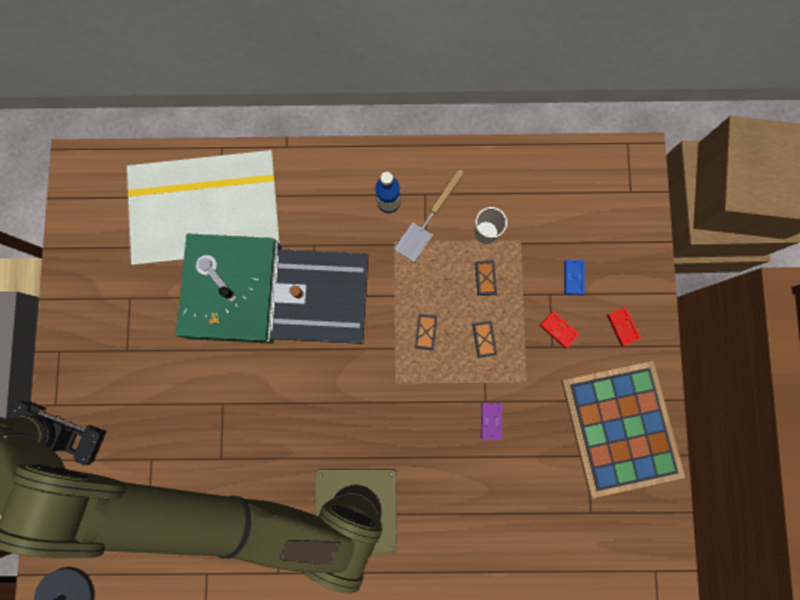

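View pics/side0.png

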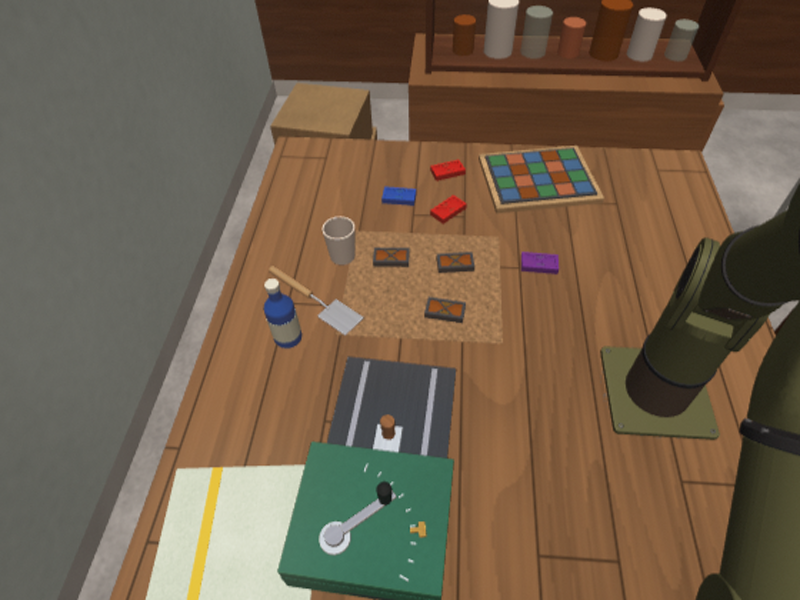

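The top view (800x600 px) shows the light box at about (230,290), its knob at (296,292), the lever pivot at (206,264), the lever knob at (226,293) and the brass pointer at (214,319).

Candidates for the panels:
- Amber with lead border: (486,277), (426,332) and (484,338). These fit the description.
- Look-alikes: blue (575,277), red (559,329) and (624,327), purple (492,421).

Next I'll confirm with enlarged crops.

```bash
cat > h.py <<'E'
import numpy as np,cv2,pickle
from scipy.spatial.transform import Rotation as R
def ray(d,uv,z,T=None):
    """pixel -> world point on plane z; T = world_from_camera"""
    K=d["camera_matrix"]
    if T is None: T=np.linalg.inv(d["camera_from_world"])
    uv=np.atleast_2d(np.array(uv,float))
    c=np.c_[(uv[:,0]-K[0,2])/K[0,0],-(uv[:,1]-K[1,2])/K[1,1],-np.ones(len(uv))]
    w=c@T[:3,:3].T
    s=(z-T[2,3])/w[:,2]
    return T[:3,3]+s[:,None]*w
def tool(s):
    T=np.eye(4);T[:3,:3]=R.from_quat(s["eef_rot"]).as_matrix();T[:3,3]=s["tool_pos"];return T
def wrist(name=None):
    from plant import r,cams
    s=r.get_state();d=cams.snapshot("wrist");d["T"]=tool(s)@d["tool_from_camera"]
    if name: pickle.dump(d,open(f"pics/{name}.pkl","wb"));cv2.imwrite(f"pics/{name}.png",cv2.resize(d["img"][:,:,::-1],(800,600),interpolation=cv2.INTER_CUBIC))
    return d
def plan(p,yaw=None,tip=0):
    """rows' total: shift mm in tool axes, turn deg about tool z so tool y has world yaw (deg, mod 180); tool kept as is else"""
    from plant import r
    s=r.get_state();T=tool(s)
    print("shift mm",np.round(T[:3,:3].T@(np.array(p)-T[:3,3])*1e3,1))
    Y=T[:3,1];cy=np.degrees(np.arctan2(Y[1],Y[0]));print("tool y yaw",cy.round(1),"tilt z",T[:3,2].round(3),"q7",s["q"][6].round(2))
    if yaw is not None:
        a=(yaw-cy+90)%180-90;print("turn about tool z",-round(a,1))
E
python3 - <<'E'
from h import *
t=pickle.load(open("pics/top0.pkl","rb"))
im=t["img"][:,:,::-1]
a=cv2.resize(im[160:245,120:262],(800,479),interpolation=cv2.INTER_CUBIC);cv2.imwrite("pics/boxcrop.png",a)
a=cv2.resize(im[160:275,270:430],(800,575),interpolation=cv2.INTER_CUBIC);cv2.imwrite("pics/pancrop.png",a)
hsv=cv2.cvtColor(np.ascontiguousarray(im),cv2.COLOR_BGR2HSV)
# panels: dark-lead + amber within the mat
for (u,v) in [(486,277),(426,332),(484,338)]:
    u,v=u*.7,v*.7
    x0,y0=int(u-18),int(v-18);c=im[y0:y0+37,x0:x0+37];c=cv2.resize(c,None,fx=4,fy=4,interpolation=cv2.INTER_CUBIC)
    lab=cv2.cvtColor(c,cv2.COLOR_BGR2GRAY);m=(lab<85).astype(np.uint8)
    cs,_=cv2.findContours(m,cv2.RETR_EXTERNAL,cv2.CHAIN_APPROX_NONE);k=max(cs,key=cv2.contourArea)
    px=k[:,0,:]/4.+[x0-.375,y0-.375]
    w=ray(t,px,.018)[:,:2]
    b=cv2.minAreaRect((w*1000).astype(np.float32));print(b)
E
```

```text
((592.5689697265625, -341.2528076171875), (93.47710418701172, 52.88694381713867), 3.003157377243042)
((451.39007568359375, -182.50787353515625), (49.484466552734375, 92.11503601074219), 82.25064849853516)
((431.21990966796875, -333.68719482421875), (90.70906829833984, 52.403465270996094), 8.20695972442627)
```

View pics/boxcrop.png

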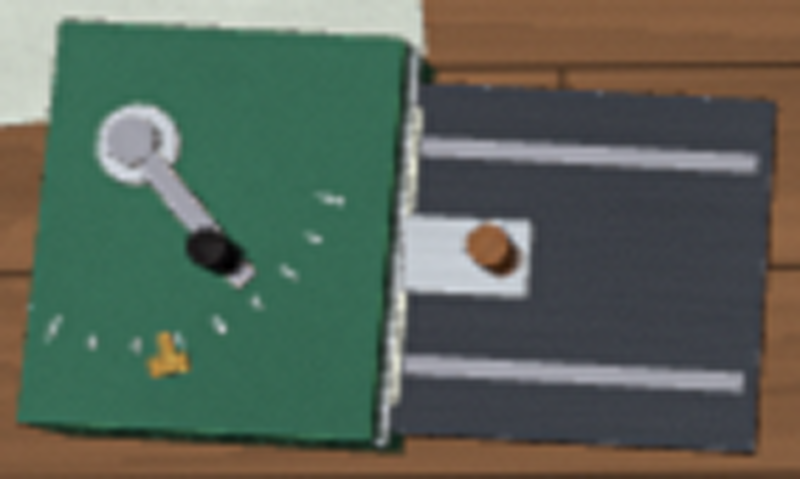

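View pics/pancrop.png

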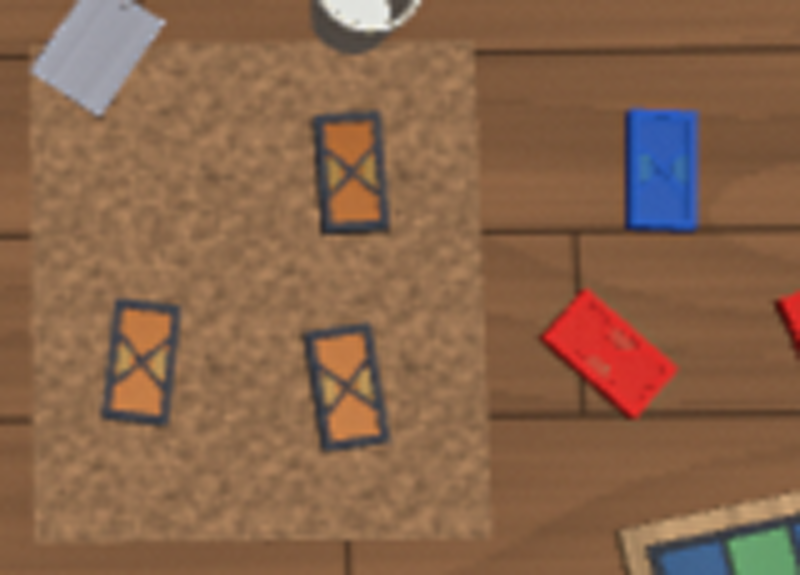

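The crops confirm it: all three amber panels have lead borders, and the fourth is absent. On the box, the scale's lower-left end at (55,330) is off and its right end at (330,198) is full. The light is on now.

```bash
python3 - <<'E'
from h import *
t=pickle.load(open("pics/top0.pkl","rb"))
P=lambda uv,z:ray(t,(np.array(uv,float)+.5)/5.634-.5+[120,160],z)[:,:2]
h=P([(62,20),(408,38),(378,445),(20,422)],.095);print("hood",h.round(3),"sides",np.linalg.norm(h-np.roll(h,1,0),axis=1).round(3),"c",h.mean(0).round(4))
b=P([(775,102),(755,452)],.022);print("bed",b.round(3),np.linalg.norm(b[0]-b[1]))
for e in (h[0]-h[3],h[1]-h[2],b[0]-b[1]):print("yaw x",np.degrees(np.arctan2(e[1],e[0])))
for e in (h[0]-h[1],h[3]-h[2]):print("yaw y",np.degrees(np.arctan2(e[1],e[0]))-90)
pv=P([(138,145)],.097)[0];kn=P([(207,247)],.165)[0];pt=P([(165,337),(168,372)],.101);tk=P([(489,242)],.089)[0]
print("pivot",pv,"knob",kn,np.linalg.norm(kn-pv),"ptr",pt,np.linalg.norm(pt-pv,axis=1),"tray knob",tk)
an=lambda p:np.degrees(np.arctan2(*(p-pv)[::-1]))
print(an(kn),[an(q) for q in pt],[an(q) for q in P([(55,328),(330,198)],.095)])
from plant import r
print(tool(r.get_state()).round(3))
E
```

```text
hood [[0.7   0.423]
 [0.686 0.2  ]
 [0.424 0.213]
 [0.44  0.439]] sides [0.26  0.224 0.262 0.226] c [0.5624 0.3186]
bed [[ 0.659 -0.032]
 [ 0.423 -0.018]] 0.2356686545123882
yaw x -3.3587614579285243
yaw x -2.84214685679639
yaw x -3.1962268921670294
yaw y -3.62235829804159
yaw y -4.157909812192827
pivot [0.61679698 0.370397  ] knob [0.53849041 0.30268726] 0.10352067138329697 ptr [[0.49246942 0.34722846]
 [0.47029049 0.34452135]] [0.12646787 0.148774  ] tray knob [0.55330716 0.14647956]
-139.1508470910839 [np.float64(-169.443968119421), np.float64(-169.98384461532603)] [np.float64(157.4106447792439), np.float64(-105.93861380613241)]
[[-0.936  0.353 -0.     0.22 ]
 [ 0.353  0.936 -0.002  0.584]
 [-0.    -0.002 -1.     0.238]
 [ 0.     0.     0.     1.   ]]
```

```bash
python3 - <<'E'
from h import *
plan([.5395,.304,.238],97)
E
```

```text
shift mm [-3.974e+02 -1.496e+02  3.000e-01]
tool y yaw 69.3 tilt z [-0.    -0.002 -1.   ] q7 -0.22
turn about tool z -27.7
```

```bash
python3 -m pendant '[[-1,[-50,-18.7,0],[0,0,0]],[-1,[-50,-18.7,0],[0,0,0]],[-1,[-50,-18.7,0],[0,0,0]],[-1,[-50,-18.7,0],[0,0,0]],[-1,[-50,-18.7,0],[0,0,0]],[-1,[-50,-18.7,0],[0,0,0]],[-1,[-50,-18.7,0],[0,0,0]],[-1,[-47,-18.7,0],[0,0,0]]]' 20; python3 -m pendant '[[-1,[0,0,0],[0,0,-10]],[-1,[0,0,0],[0,0,-10]],[-1,[0,0,0],[0,0,-8]],[-1,[0,0,0],[0,0,0]],[-1,[0,0,0],[0,0,0]]]'
python3 - <<'E'
from h import *
plan([.5395,.304,.128],97)
d=wrist("w1");print(d["camera_matrix"])
E
```

```text
clock: 1.1
tool_pos: [0.5404, 0.303, 0.2383]
eef_rot: [0.18, 0.984, -0.0, -0.0]
contact_force: [0.7, 0.7, 0.4]
opening: 1.0
finger_force: 0.0
clock: 1.72
tool_pos: [0.5391, 0.3045, 0.2385]
eef_rot: [-0.063, 0.998, -0.0, -0.0]
contact_force: [0.2, 0.2, -0.3]
opening: 1.0
finger_force: 0.0
shift mm [ -0.4  -0.6 110.5]
tool y yaw 97.2 tilt z [-0. -0. -1.] q7 0.84
turn about tool z 0.2
[[342.05287131   0.         271.90543008]
 [  0.         342.05287131 207.13714552]
 [  0.           0.           1.        ]]
```

View pics/w1.png

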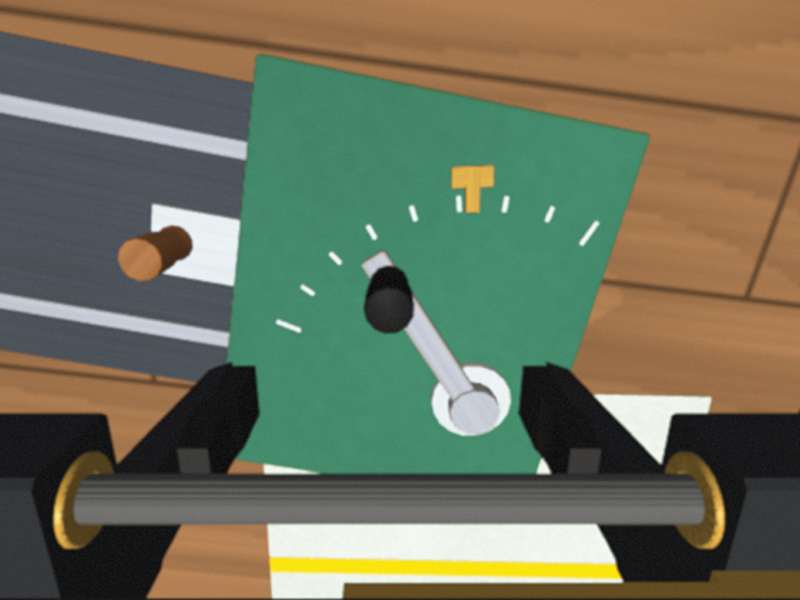

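The wrist view shows the knob top at (388,310), the pivot disk at (471,401), the pointer tip at (473,212) and its block at (473,178), and the scale ends at (590,233) and (288,326).

```bash
python3 - <<'E'
from h import *
d=pickle.load(open("pics/w1.pkl","rb"))
P=lambda uv,z:ray(d,np.array(uv,float)*.7,z,d["T"])[:,:2]
pv=P([(471,401)],.097)[0];kn=P([(388,312)],.165)[0];pt=P([(473,212),(472.5,168)],.101);tk=P([(140,259)],.089)[0]
h=P([(258,55),(648,133)],.095);print("hood",h.round(4),np.linalg.norm(h[0]-h[1]))
e=h[1]-h[0];print("yaw",np.degrees(np.arctan2(e[1],e[0]))-90)
an=lambda p:np.degrees(np.arctan2(*(p-pv)[::-1]))
print(pv,kn,np.linalg.norm(kn-pv),pt,np.linalg.norm(pt-pv,axis=1),tk)
print(an(kn),[an(q) for q in pt],[an(q) for q in P([(590,233),(288,326)],.095)])
e=P([(375,263),(455,383)],.115);e=e[0]-e[1];print("arm dir",np.degrees(np.arctan2(e[1],e[0])))
E
```

```text
hood [[0.4263 0.2192]
 [0.4389 0.4389]] 0.22010167779514458
yaw -3.2791129518007835
[0.61863037 0.36955442] [0.53835658 0.30375648] 0.10379426167686513 [[0.49415963 0.34780385]
 [0.46984476 0.34313483]] [0.12635684 0.15111304] [0.55014552 0.14960577]
-140.65958488359988 [np.float64(-170.08796295089505), np.float64(-169.93104553728472)] [np.float64(156.9018472641373), np.float64(-106.80829895945465)]
arm dir -140.26719281530447
```

```bash
cat >> h.py <<'E'
def arc(a0,a1,n,yaw,rad=.1):
    """tool-axis shifts mm along arc, constant orientation with tool y at yaw"""
    a=np.radians(np.linspace(a0,a1,n+1));p=rad*1e3*np.c_[np.cos(a),np.sin(a)];y=np.radians(yaw)
    Y=np.array([np.cos(y),np.sin(y)]);X=np.array([-np.sin(y),np.cos(y)])
    # tool z down: x = y cross z
    X=np.array([-Y[1],Y[0]]) if False else np.cross([*Y,0],[0,0,-1])[:2]
    d=np.diff(p,axis=0);print(np.c_[d@X,d@Y].round(1).tolist())
E
sed -i '/if False/d; s/;X=np.array(\[-np.sin(y),np.cos(y)\])//; s/^    Y=np.array(\[np.cos(y),np.sin(y)\])$/    Y=np.array([np.cos(y),np.sin(y)]);X=np.cross([*Y,0],[0,0,-1])[:2]/; /# tool z down/d' h.py; tail -6 h.py
python3 -c "
from h import *
arc(-140.4,-206,8,97.2)"
python3 -m pendant '[[-1,[0,0,40],[0,0,0]],[-1,[0,0,40],[0,0,0]],[-1,[0,0,30.5],[0,0,0]],[-1,[0,0,0],[0,0,0]],[0.5,[0,0,0],[0,0,0]],[1,[0,0,0],[0,0,0]],[1,[0,0,0],[0,0,0]],[1,[0,0,0],[0,0,0]]]' 20
```

```text
a=(yaw-cy+90)%180-90;print("turn about tool z",-round(a,1))
def arc(a0,a1,n,yaw,rad=.1):
    """tool-axis shifts mm along arc, constant orientation with tool y at yaw"""
    a=np.radians(np.linspace(a0,a1,n+1));p=rad*1e3*np.c_[np.cos(a),np.sin(a)];y=np.radians(yaw)
    Y=np.array([np.cos(y),np.sin(y)]);X=np.cross([*Y,0],[0,0,-1])[:2]
    d=np.diff(p,axis=0);print(np.c_[d@X,d@Y].round(1).tolist())
[[6.8, 12.6], [4.9, 13.4], [2.9, 14.0], [0.9, 14.3], [-1.1, 14.3], [-3.1, 13.9], [-5.1, 13.4], [-7.0, 12.5]]
clock: 2.78
tool_pos: [0.5395, 0.3048, 0.1288]
eef_rot: [-0.064, 0.998, 0.0, 0.0]
contact_force: [0.6, 0.3, 0.5]
opening: 0.569
finger_force: 0.0
```

```bash
python3 -m pendant '[[1,[0,0,0],[0,0,0]],[1,[0,0,0],[0,0,0]],[1,[0,0,0],[0,0,0]],[1,[0,0,0],[0,0,0]],[1,[0,0,0],[0,0,0]]]' 20
```

```text
clock: 3.4
tool_pos: [0.5392, 0.3047, 0.1282]
eef_rot: [-0.064, 0.998, -0.0, -0.0]
contact_force: [0.3, 1.4, 0.0]
opening: 0.274
finger_force: 20.0
```

```bash
python3 -m pendant '[[1,[6.8,12.6,0],[0,0,0]],[1,[4.9,13.4,0],[0,0,0]],[1,[2.9,14,0],[0,0,0]],[1,[0.9,14.3,0],[0,0,0]],[1,[-1.1,14.3,0],[0,0,0]],[1,[-3.1,13.9,0],[0,0,0]],[1,[-5.1,13.4,0],[0,0,0]],[1,[-7,12.5,0],[0,0,0]]]'; python3 -m pendant '[[1,[0,0,0],[0,0,0]],[1,[0,0,0],[0,0,0]]]'; python3 - <<'E'
from h import *
wrist("w2")
from plant import r
p=np.array(r.get_state()["tool_pos"][:2])-[.6185,.370];print(np.degrees(np.arctan2(*p[::-1]))%360-360,np.linalg.norm(p))
E
```

```text
clock: 4.4
tool_pos: [0.5235, 0.4088, 0.127]
eef_rot: [-0.063, 0.998, -0.004, -0.003]
contact_force: [-13.7, -26.5, 13.6]
opening: 0.273
finger_force: 20.0
clock: 4.65
tool_pos: [0.5233, 0.4084, 0.1271]
eef_rot: [-0.063, 0.998, -0.004, -0.003]
contact_force: [-4.6, -8.7, 4.1]
opening: 0.274
finger_force: 20.0
-201.96752510161784 0.10264284315679807
```

View pics/w2.png

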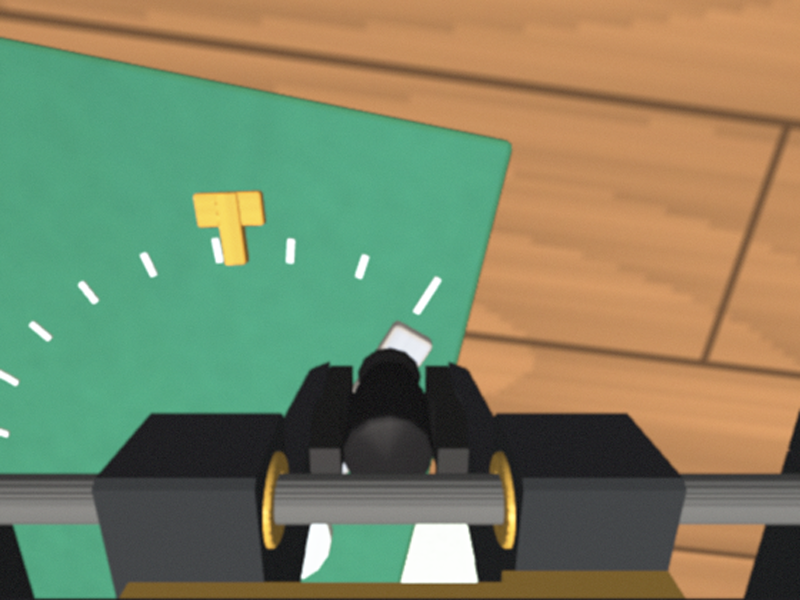

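The lever is on its off tick, against the stop. I'll release it, lift, and go to the tray knob.

```bash
python3 -m pendant '[[0.2,[0,0,0],[0,0,0]],[0,[0,0,0],[0,0,0]],[0,[0,0,0],[0,0,0]],[0,[0,0,-30],[0,0,0]],[0,[0,0,-50],[0,0,0]],[0,[0,0,-30],[0,0,0]],[0,[0,0,0],[0,0,5]],[0,[0,0,0],[0,0,5.5]]]'; python3 - <<'E'
from h import *
plan([.552,.1475,.24],86.7)
E
```

```text
clock: 5.7
tool_pos: [0.5264, 0.4129, 0.239]
eef_rot: [0.029, 1.0, 0.001, 0.001]
contact_force: [-0.0, 0.0, 0.5]
opening: 0.5
finger_force: 0.0
shift mm [ -41.  -263.4   -1.4]
tool y yaw 86.7 tilt z [ 0.001  0.002 -1.   ] q7 0.57
turn about tool z -0.0
```

```bash
python3 -m pendant '[[0,[-7,-50,0],[0,0,0]],[0,[-7,-50,0],[0,0,0]],[0,[-7,-50,0],[0,0,0]],[0,[-7,-50,0],[0,0,0]],[0,[-7,-50,0],[0,0,0]],[0,[-6,-13.4,0],[0,0,0]],[0,[0,0,0],[0,0,0]],[0,[0,0,0],[0,0,0]]]'; python3 - <<'E'
from h import *
plan([.552,.1475,.0553],86.7)
wrist("w3")
E
```

```text
clock: 6.7
tool_pos: [0.5524, 0.1497, 0.2384]
eef_rot: [0.026, 1.0, 0.001, 0.0]
contact_force: [-0.4, -0.1, -0.5]
opening: 0.499
finger_force: 0.0
shift mm [  0.3  -2.6 183.1]
tool y yaw 87.0 tilt z [ 0.     0.002 -1.   ] q7 0.91
turn about tool z 0.3
```

View pics/w3.png

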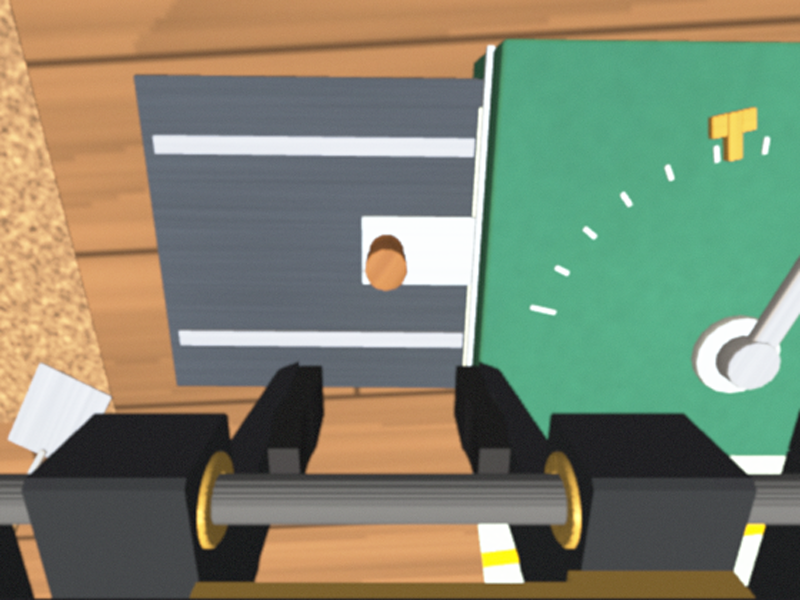

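The lever's arm now points to off. The knob top is at (386,271), centred between the fingers.

```bash
python3 - <<'E'
from h import *
d=pickle.load(open("pics/w3.pkl","rb"))
print(ray(d,np.array([(386,270)])*.7,.089,d["T"]))
E
python3 -m pendant '[[0,[0,-1,60],[0,0,0]],[0,[0,0,60],[0,0,0]],[0,[0,0,40],[0,0,0]],[0,[0,0,22],[0,0,0]],[0,[0,0,0],[0,0,0]]]'
```

```text
[[0.55113552 0.14810065 0.089     ]]
clock: 7.38
tool_pos: [0.5511, 0.1477, 0.0547]
eef_rot: [0.026, 1.0, -0.0, -0.002]
contact_force: [1.0, -0.4, -0.2]
opening: 0.5
finger_force: 0.0
```

```bash
python3 -m pendant '[[1,[0,0,0],[0,0,0]],[1,[0,0,0],[0,0,0]],[1,[0,0,0],[0,0,0]],[1,[0,0,0],[0,0,0]],[1,[0,0,0],[0,0,0]],[1,[0,0,0],[0,0,0]]]' 30; python3 - <<'E'
from h import *
from plant import r
p=r.get_state()["tool_pos"];plan(p+.240*np.array([-.0576,-.9983,0]),86.7)
E
```

```text
clock: 8.12
tool_pos: [0.5534, 0.1469, 0.0574]
eef_rot: [0.027, 1.0, 0.001, 0.001]
contact_force: [-0.9, 0.5, 6.4]
opening: 0.308
finger_force: 30.0
shift mm [   0.6 -240.    -0.4]
tool y yaw 86.8 tilt z [ 0.002  0.002 -1.   ] q7 0.8
turn about tool z 0.1
```

```bash
python3 -m pendant '[[1,[0,-20,0],[0,0,0]],[1,[0,-32,0],[0,0,0]],[1,[0,-32,0],[0,0,0]],[1,[0,-32,0],[0,0,0]],[1,[0,-32,0],[0,0,0]],[1,[0,-32,0],[0,0,0]],[1,[0,-32,0],[0,0,0]],[1,[0,-18,0],[0,0,0]]]';python3 -m pendant '[[1,[0,-7,0],[0,0,0]],[1,[0,0,0],[0,0,0]],[1,[0,0,0],[0,0,0]]]'; python3 - <<'E'
from h import *
from plant import r
p=r.get_state()["tool_pos"];print(np.linalg.norm((p-[.5534,.1469,0])[:2]))
E
```

```text
clock: 9.12
tool_pos: [0.5389, -0.0855, 0.0574]
eef_rot: [0.029, 1.0, -0.0, -0.0]
contact_force: [-7.1, 19.9, 8.1]
opening: 0.306
finger_force: 30.1
clock: 9.5
tool_pos: [0.5389, -0.0853, 0.0573]
eef_rot: [0.026, 1.0, 0.003, -0.0]
contact_force: [-3.6, 11.5, 11.2]
opening: 0.306
finger_force: 30.0
0.23268064988067672
```

The tray hit its stop at about 0.233 m of measured travel. I'll release the knob and go over the nearest panel at (.451,-.183).

```bash
python3 -m pendant '[[0.2,[0,0,0],[0,0,0]],[0,[0,0,0],[0,0,0]],[-0.3,[0,0,0],[0,0,0]],[-0.5,[0,0,-40],[0,0,0]],[-1,[0,0,-50],[0,0,0]],[-1,[0,0,-50],[0,0,0]],[-1,[0,0,0],[0,0,0]]]'; python3 - <<'E'
from h import *
plan([.451,-.1825,.2],82)
E
```

```text
clock: 10.38
tool_pos: [0.5418, -0.0915, 0.1996]
eef_rot: [0.029, 1.0, -0.0, 0.004]
contact_force: [0.1, 0.6, -0.3]
opening: 0.999
finger_force: 0.0
shift mm [ 85.5 -96.   -0.9]
tool y yaw 86.7 tilt z [ 0.008 -0.001 -1.   ] q7 1.21
turn about tool z 4.7
```

```bash
python3 -m pendant '[[-1,[28,-32,0],[0,0,0]],[-1,[28,-32,0],[0,0,0]],[-1,[29.5,-32,0],[0,0,0]],[-1,[0,0,0],[0,0,4.7]],[-1,[0,0,0],[0,0,0]],[-1,[0,0,0],[0,0,0]]]'; cat >> h.py <<'E'
def panels(d,T=None,z=.018,name=None):
    """rectangles of lead border around amber, world"""
    im=np.ascontiguousarray(d["img"][:,:,::-1]);hsv=cv2.cvtColor(im,cv2.COLOR_BGR2HSV)
    am=cv2.inRange(hsv,(5,150,140),(18,255,255));am=cv2.morphologyEx(am,cv2.MORPH_CLOSE,np.ones((7,7)))
    cs,_=cv2.findContours(am,cv2.RETR_EXTERNAL,cv2.CHAIN_APPROX_NONE)
    for k in cs:
        if cv2.contourArea(k)<60: continue
        w=ray(d,k[:,0,:],z,T)[:,:2]*1e3
        (c,s,a)=cv2.minAreaRect(w.astype(np.float32))
        if s[0]<s[1]: s=s[::-1];a+=90
        print("px",(k[:,0,:].mean(0)/.7).round(),"c",np.round(c,1),"size",np.round(s,1),"long yaw",round((a+90)%180-90,1))
E
python3 - <<'E'
from h import *
d=wrist("w4");panels(d,d["T"])
plan([.451,-.1825,.2],82)
from plant import cams
t=cams.snapshot("top");print("top");panels(t)
E
```

```text
clock: 11.12
tool_pos: [0.4489, -0.1814, 0.1957]
eef_rot: [0.068, 0.998, 0.0, -0.0]
contact_force: [0.4, -0.3, 0.8]
opening: 1.002
finger_force: 0.0
px [386. 261.] c [ 450.3 -183.6] size [74.3 35.2] long yaw -7.6
px [163. 263.] c [ 429.8 -335.9] size [74.6 33.8] long yaw 7.9
shift mm [-2.1 -1.  -4.2]
tool y yaw 82.2 tilt z [-0.  0. -1.] q7 1.3
turn about tool z 0.2
top
px [629. 449.] c [ 149.9 -691.9] size [191.1  43.8] long yaw -78.6
px [618. 407.] c [ 252.2 -670.5] size [189.9  44. ] long yaw -78.6
px [484. 339.] c [ 431.9 -335.2] size [72.9 32.9] long yaw 7.6
px [486. 277.] c [ 593.8 -343.1] size [71.  33.4] long yaw 2.8
```

View pics/w4.png

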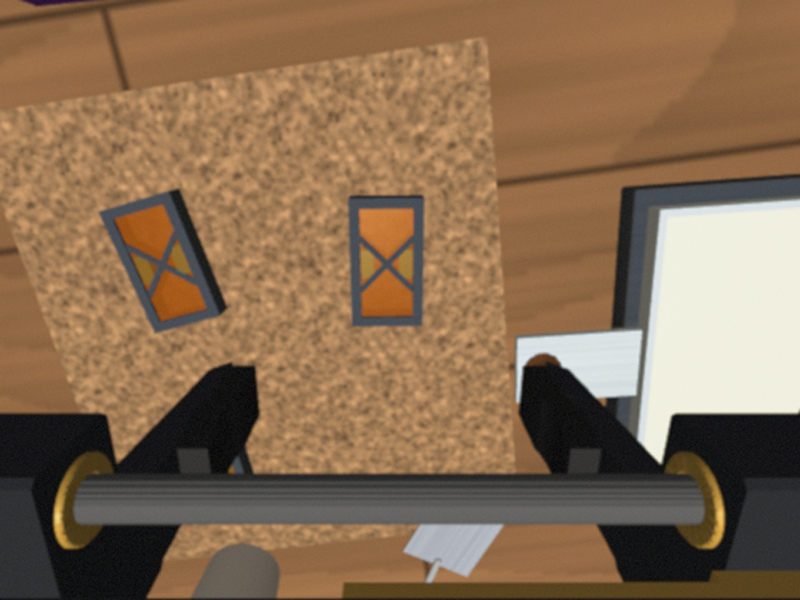

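The wrist view shows the panel at (386,261), between the fingers and unmoved. Descending to grasp it.

```bash
python3 -m pendant '[[-1,[-1.5,-2,50],[0,0,0]],[-1,[0,0,55],[0,0,0]],[-1,[0,0,50],[0,0,0]],[-1,[0,0,35],[0,0,0]],[-1,[0,0,0],[0,0,0]],[1,[0,0,0],[0,0,0]],[1,[0,0,0],[0,0,0]],[1,[0,0,0],[0,0,0]]]' 35; python3 -m pendant '[[1,[0,0,0],[0,0,0]],[1,[0,0,0],[0,0,0]],[1,[0,0,0],[0,0,0]],[1,[0,0,0],[0,0,0]]]'
```

```text
clock: 12.22
tool_pos: [0.4506, -0.1843, 0.0074]
eef_rot: [0.069, 0.998, -0.0, 0.001]
contact_force: [1.0, 0.4, 0.5]
opening: 0.685
finger_force: 0.0
clock: 12.72
tool_pos: [0.4503, -0.184, 0.0068]
eef_rot: [0.069, 0.998, -0.0, 0.001]
contact_force: [-0.6, -0.3, 6.8]
opening: 0.566
finger_force: 35.0
```

```bash
python3 -m pendant '[[1,[0,0,-30],[0,0,0]],[1,[0,0,-50],[0,0,0]],[1,[0,0,-50],[0,0,0]],[1,[0,0,0],[0,0,-4.7]],[1,[0,0,0],[0,0,0]]]'; python3 - <<'E'
from h import *
plan([.4963,.042,.14],86.7)
E
```

```text
clock: 13.35
tool_pos: [0.4497, -0.1842, 0.1365]
eef_rot: [0.028, 1.0, -0.0, 0.0]
contact_force: [-0.0, 0.3, -1.4]
opening: 0.563
finger_force: 35.0
shift mm [-33.8 228.5  -3.5]
tool y yaw 86.8 tilt z [ 0. -0. -1.] q7 1.25
turn about tool z 0.1
```

```bash
python3 -m pendant '[[1,[-6,40,0],[0,0,0]],[1,[-6,40,0],[0,0,0]],[1,[-6,40,0],[0,0,0]],[1,[-6,40,0],[0,0,0]],[1,[-6,40,0],[0,0,0]],[1,[-3.8,28.5,0],[0,0,0]],[1,[0,0,0],[0,0,0]],[1,[0,0,0],[0,0,0]]]'; python3 - <<'E'
from h import *
plan([.4963,.042,.0395],86.7)
wrist("w5")
E
```

```text
clock: 14.35
tool_pos: [0.4954, 0.0409, 0.1355]
eef_rot: [0.028, 1.0, -0.001, -0.001]
contact_force: [-0.4, -1.0, -1.8]
opening: 0.559
finger_force: 35.0
shift mm [-1.   1.3 96. ]
tool y yaw 86.7 tilt z [-0.002 -0.002 -1.   ] q7 0.87
turn about tool z 0.0
```

View pics/w5.png

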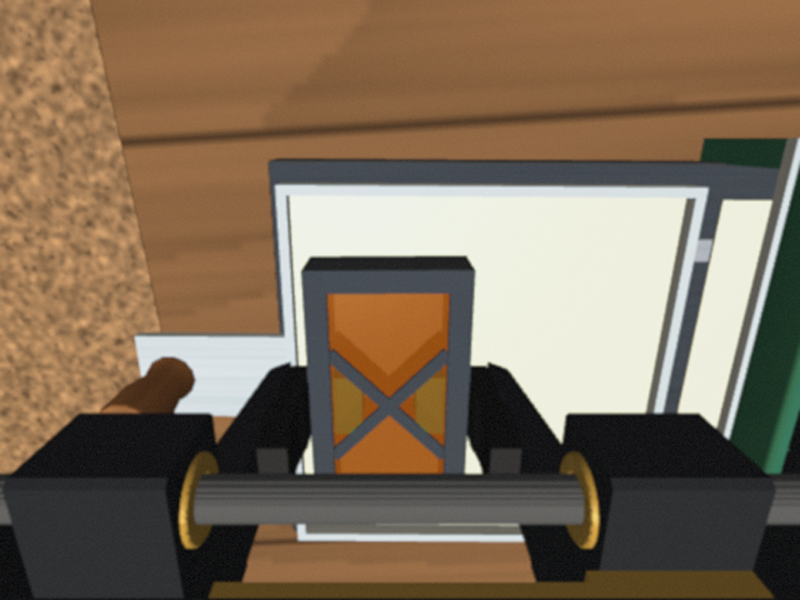

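The rim's low-x outer edge runs from (275,186) to (708,188). Its +x end is at (300,541).

```bash
python3 - <<'E'
from h import *
d=pickle.load(open("pics/w5.pkl","rb"))
w=ray(d,np.array([(275,185),(708,188),(300,541)])*.7,.040,d["T"])[:,:2];print(w.round(4),np.linalg.norm(w[1]-w[0]),np.linalg.norm(w[2]-w[0]))
ex=np.array([.9983,-.0576]);ey=np.array([.0576,.9983])
print((w[:2].mean(0)+.108*ex),(w[0]+w[2])/2+.105*ey)
E
```

```text
[[ 0.4338 -0.0114]
 [ 0.4473  0.1987]
 [ 0.6507 -0.0239]] 0.21048568589537936 0.2172293437024076
[0.54839013 0.08744344] [0.54828849 0.08720408]
```

```bash
python3 -m pendant '[[1,[-1,1,40],[0,0,0]],[1,[0,0,35],[0,0,0]],[1,[0,0,15],[0,0,0]],[1,[0,0,5],[0,0,0]],[1,[0,0,0],[0,0,0]]]';  python3 -m pendant '[[0.2,[0,0,0],[0,0,0]],[-0.25,[0,0,0],[0,0,0]],[-0.25,[0,0,0],[0,0,0]],[-0.25,[0,0,0],[0,0,0]],[-0.25,[0,0,-40],[0,0,0]],[-1,[0,0,-60],[0,0,0]],[-1,[0,0,-60],[0,0,0]],[-1,[0,0,0],[0,0,0]]]'; python3 - <<'E'
from h import *
d=wrist("w6");panels(d,d["T"],.050)
plan([.4305,-.3355,.2],97.8)
from plant import cams
t=cams.snapshot("top");print("top");panels(t)
E
```

```text
clock: 15.02
tool_pos: [0.4974, 0.0425, 0.0413]
eef_rot: [0.028, 1.0, -0.0, -0.0]
contact_force: [-0.0, 0.6, -0.7]
opening: 0.562
finger_force: 35.0
clock: 16.02
tool_pos: [0.5, 0.0439, 0.2053]
eef_rot: [0.028, 1.0, 0.001, 0.004]
contact_force: [0.2, -0.2, -0.5]
opening: 0.94
finger_force: 0.0
px [173. 355.] c [ 551.9 -105.5] size [28.  24.1] long yaw -38.1
px [388. 259.] c [496.9  42.4] size [72.1 35.2] long yaw -3.2
shift mm [  46.7 -382.     2.5]
tool y yaw 86.8 tilt z [ 0.004  0.001 -1.   ] q7 0.92
turn about tool z -11.0
top
px [629. 449.] c [ 150. -692.] size [191.4  43.4] long yaw -78.7
px [618. 407.] c [ 252.4 -671.2] size [191.3  44. ] long yaw -78.6
px [485. 339.] c [ 431.9 -335.4] size [73.  32.3] long yaw 7.8
px [486. 277.] c [ 593.8 -343.1] size [71.  33.4] long yaw 2.8
```

The first panel is in place at (.497,.042). Next is the panel at (.431,-.3355).

```bash
python3 -m pendant '[[-1,[6,-48,0],[0,0,0]],[-1,[6,-48,0],[0,0,0]],[-1,[6,-48,0],[0,0,0]],[-1,[6,-48,0],[0,0,0]],[-1,[6,-48,0],[0,0,0]],[-1,[6,-48,0],[0,0,0]],[-1,[6,-48,0],[0,0,0]],[-1,[5,-46,0],[0,0,0]]]';  python3 -m pendant '[[-1,[0,0,0],[0,0,-5.5]],[-1,[0,0,0],[0,0,-5.5]],[-1,[0,0,0],[0,0,0]],[-1,[0,0,0],[0,0,0]]]'; python3 - <<'E'
from h import *
d=wrist("w7");panels(d,d["T"])
plan([.4305,-.3355,.006],97.8)
E
```

```text
clock: 17.12
tool_pos: [0.4276, -0.3365, 0.199]
eef_rot: [0.028, 1.0, 0.001, -0.002]
contact_force: [0.6, -0.1, -0.7]
opening: 0.999
finger_force: 0.0
clock: 17.62
tool_pos: [0.4288, -0.335, 0.2001]
eef_rot: [-0.068, 0.998, 0.001, -0.001]
contact_force: [-0.1, -0.5, 0.4]
opening: 0.998
finger_force: 0.0
px [350. 444.] c [ 581.1 -344.9] size [50.9 35.2] long yaw 3.0
px [385. 259.] c [ 429.9 -336.6] size [74.5 35. ] long yaw 8.6
px [ 70. 260.] c [ 455.  -533.4] size [91.7 49.9] long yaw 46.8
shift mm [ -1.7  -0.8 194.4]
tool y yaw 97.8 tilt z [-0.001  0.001 -1.   ] q7 1.8
turn about tool z -0.0
```

```bash
python3 -m pendant '[[-1,[-1.5,-1.3,50],[0,0,0]],[-1,[0,0,55],[0,0,0]],[-1,[0,0,50],[0,0,0]],[-1,[0,0,38],[0,0,0]],[-1,[0,0,0],[0,0,0]],[1,[0,0,0],[0,0,0]],[1,[0,0,0],[0,0,0]],[1,[0,0,0],[0,0,0]]]' 35; python3 -m pendant '[[1,[0,0,0],[0,0,0]],[1,[0,0,0],[0,0,0]],[1,[0,0,0],[0,0,0]],[1,[0,0,-30],[0,0,0]],[1,[0,0,-50],[0,0,0]],[1,[0,0,-55],[0,0,0]],[1,[0,0,0],[0,0,5.5]],[1,[0,0,0],[0,0,5.5]]]'; python3 - <<'E'
from h import *
c=np.array([.5483,.0873]);ex=np.array([.9983,-.0576]);ey=np.array([.0576,.9983])
plan([*(c+.05*ex-.048*ey),.14],86.7)
E
```

```text
clock: 18.68
tool_pos: [0.4316, -0.3372, 0.0095]
eef_rot: [-0.068, 0.998, -0.001, 0.001]
contact_force: [0.1, 0.6, 0.1]
opening: 0.683
finger_force: 0.0
clock: 19.68
tool_pos: [0.4307, -0.3369, 0.1438]
eef_rot: [0.03, 1.0, -0.0, 0.0]
contact_force: [0.4, 0.2, -1.6]
opening: 0.56
finger_force: 35.0
shift mm [-142.4  382.5    3.7]
tool y yaw 86.6 tilt z [ 0. -0. -1.] q7 1.58
turn about tool z -0.1
```

```bash
python3 -m pendant '[[1,[-18,48,0],[0,0,0]],[1,[-18,48,0],[0,0,0]],[1,[-18,48,0],[0,0,0]],[1,[-18,48,0],[0,0,0]],[1,[-18,48,0],[0,0,0]],[1,[-18,48,0],[0,0,0]],[1,[-18,48,0],[0,0,0]],[1,[-16.4,46.5,0],[0,0,0]]]'; python3 -m pendant '[[1,[0,0,0],[0,0,0]],[1,[0,0,0],[0,0,0]]]'; python3 - <<'E'
from h import *
c=np.array([.5483,.0873]);ex=np.array([.9983,-.0576]);ey=np.array([.0576,.9983])
plan([*(c+.05*ex-.048*ey),.0425],86.7)
d=wrist("w8");panels(d,d["T"],.140-.009+.018)
E
```

```text
clock: 20.68
tool_pos: [0.5944, 0.0389, 0.1428]
eef_rot: [0.028, 1.0, -0.0, -0.0]
contact_force: [0.3, -0.1, -2.1]
opening: 0.561
finger_force: 35.0
clock: 20.92
tool_pos: [0.5935, 0.0365, 0.1426]
eef_rot: [0.028, 1.0, -0.001, -0.001]
contact_force: [-0.6, -1.6, -3.2]
opening: 0.56
finger_force: 35.0
shift mm [ -2.1   0.2 100.1]
tool y yaw 86.8 tilt z [-0.002 -0.001 -1.   ] q7 0.99
turn about tool z 0.1
px [389. 450.] c [609.4  35. ] size [32.5 21.1] long yaw 86.8
px [389. 327.] c [571.9  37. ] size [35.4 31. ] long yaw 85.8
px [ 86. 214.] c [529.  -47.4] size [17.8 15.3] long yaw -37.2
px [390.  98.] c [504.4  41.9] size [44.2 20.8] long yaw -3.0
```

```bash
python3 -m pendant '[[1,[-3,0,40],[0,0,0]],[1,[0,0,38],[0,0,0]],[1,[0,0,15],[0,0,0]],[1,[0,0,7],[0,0,0]],[1,[0,0,0],[0,0,0]]]';  python3 -m pendant '[[0.2,[0,0,0],[0,0,0]],[-0.25,[0,0,0],[0,0,0]],[-0.25,[0,0,0],[0,0,0]],[-0.25,[0,0,0],[0,0,0]],[-0.25,[0,0,-40],[0,0,0]],[-1,[0,0,-60],[0,0,0]],[-1,[0,0,-60],[0,0,0]],[-1,[0,0,0],[0,0,0]]]'; python3 - <<'E'
from h import *
d=wrist("w9");panels(d,d["T"],.050)
plan([.593,-.342,.2],92.9)
from plant import cams
t=cams.snapshot("top");print("top");panels(t)
E
```

```text
clock: 21.6
tool_pos: [0.5977, 0.037, 0.0438]
eef_rot: [0.028, 1.0, 0.0, 0.0]
contact_force: [-0.2, 0.8, -1.9]
opening: 0.562
finger_force: 35.0
clock: 22.6
tool_pos: [0.6005, 0.0382, 0.2082]
eef_rot: [0.028, 1.0, 0.001, 0.005]
contact_force: [0.6, 0.8, 0.2]
opening: 0.945
finger_force: 0.0
px [388. 258.] c [597.1  37. ] size [73.5 34.9] long yaw -3.3
px [149. 180.] c [ 538.1 -104.4] size [28.8 23.9] long yaw -38.6
px [386.  91.] c [498.4  42.7] size [74.8 35.3] long yaw -2.9
shift mm [ -15.5 -379.2    5.2]
tool y yaw 86.8 tilt z [ 0.005  0.001 -1.   ] q7 1.03
turn about tool z -6.1
top
px [629. 449.] c [ 150.  -692.1] size [191.6  43.4] long yaw -78.7
px [618. 407.] c [ 252.2 -670.5] size [189.9  44. ] long yaw -78.6
px [486. 277.] c [ 593.8 -343.1] size [71.  33.4] long yaw 2.8
```

```bash
python3 -m pendant '[[-1,[-2,-48,0],[0,0,0]],[-1,[-2,-48,0],[0,0,0]],[-1,[-2,-48,0],[0,0,0]],[-1,[-2,-48,0],[0,0,0]],[-1,[-2,-48,0],[0,0,0]],[-1,[-2,-48,0],[0,0,0]],[-1,[-2,-48,0],[0,0,0]],[-1,[-1.5,-43.5,3],[0,0,0]]]';  python3 -m pendant '[[-1,[0,0,0],[0,0,-6.1]],[-1,[0,0,0],[0,0,0]],[-1,[0,0,0],[0,0,0]]]'; python3 - <<'E'
from h import *
d=wrist("w10");panels(d,d["T"])
plan([.593,-.342,.007],92.9)
E
```

```text
clock: 23.7
tool_pos: [0.5904, -0.3441, 0.1977]
eef_rot: [0.028, 1.0, 0.001, -0.002]
contact_force: [1.0, 0.3, 0.0]
opening: 0.999
finger_force: 0.0
clock: 24.08
tool_pos: [0.5916, -0.3411, 0.199]
eef_rot: [-0.026, 1.0, 0.001, -0.001]
contact_force: [0.5, 0.2, -0.5]
opening: 1.001
finger_force: 0.0
px [384. 259.] c [ 592.9 -344.4] size [75.  35.3] long yaw 2.6
shift mm [ -1.4  -1.1 192.4]
tool y yaw 93.0 tilt z [-0.001  0.001 -1.   ] q7 1.74
turn about tool z 0.1
```

```bash
python3 -m pendant '[[-1,[-1.4,-2.7,50],[0,0,0]],[-1,[0,0,55],[0,0,0]],[-1,[0,0,50],[0,0,0]],[-1,[0,0,36.5],[0,0,0]],[-1,[0,0,0],[0,0,0]],[1,[0,0,0],[0,0,0]],[1,[0,0,0],[0,0,0]],[1,[0,0,0],[0,0,0]]]' 35; python3 -m pendant '[[1,[0,0,0],[0,0,0]],[1,[0,0,0],[0,0,0]],[1,[0,0,0],[0,0,0]],[1,[0,0,-30],[0,0,0]],[1,[0,0,-50],[0,0,0]],[1,[0,0,-55],[0,0,0]],[1,[0,0,0],[0,0,6.2]],[1,[0,0,0],[0,0,0]]]'; python3 - <<'E'
from h import *
c=np.array([.5483,.0873]);ex=np.array([.9983,-.0576]);ey=np.array([.0576,.9983])
plan([*(c-.05*ex+.037*ey),.14],86.7)
E
```

```text
clock: 25.12
tool_pos: [0.5943, -0.3456, 0.0103]
eef_rot: [-0.025, 1.0, -0.001, 0.001]
contact_force: [-0.4, 0.1, -0.9]
opening: 0.688
finger_force: 0.0
clock: 26.12
tool_pos: [0.593, -0.3452, 0.1437]
eef_rot: [0.028, 1.0, -0.0, -0.0]
contact_force: [-0.3, -0.0, -2.2]
opening: 0.561
finger_force: 35.0
shift mm [118.8 466.4   3.6]
tool y yaw 86.8 tilt z [-0.001 -0.    -1.   ] q7 1.62
turn about tool z 0.1
```

```bash
python3 -m pendant '[[1,[12,47,0],[0,0,0]],[1,[12,47,0],[0,0,0]],[1,[12,47,0],[0,0,0]],[1,[12,47,0],[0,0,0]],[1,[12,47,0],[0,0,0]],[1,[12,47,0],[0,0,0]],[1,[12,47,0],[0,0,0]],[1,[12,47,0],[0,0,0]]]'; python3 -m pendant '[[1,[12,47,0],[0,0,0]],[1,[10.8,43.4,0],[0,0,0]],[1,[0,0,0],[0,0,0]],[1,[0,0,0],[0,0,0]]]'; python3 - <<'E'
from h import *
c=np.array([.5483,.0873]);ex=np.array([.9983,-.0576]);ey=np.array([.0576,.9983])
plan([*(c-.05*ex+.037*ey),.043],86.7)
d=wrist("w11")
E
```

```text
clock: 27.12
tool_pos: [0.5179, 0.037, 0.1427]
eef_rot: [0.027, 1.0, -0.0, -0.001]
contact_force: [0.9, 0.1, -1.8]
opening: 0.561
finger_force: 35.0
clock: 27.62
tool_pos: [0.5008, 0.1263, 0.1429]
eef_rot: [0.028, 1.0, -0.001, -0.001]
contact_force: [-0.0, -1.1, -0.8]
opening: 0.57
finger_force: 35.0
shift mm [ 0.2  1.  99.9]
tool y yaw 86.8 tilt z [-0.002 -0.002 -1.   ] q7 0.77
turn about tool z 0.1
```

View pics/w11.png

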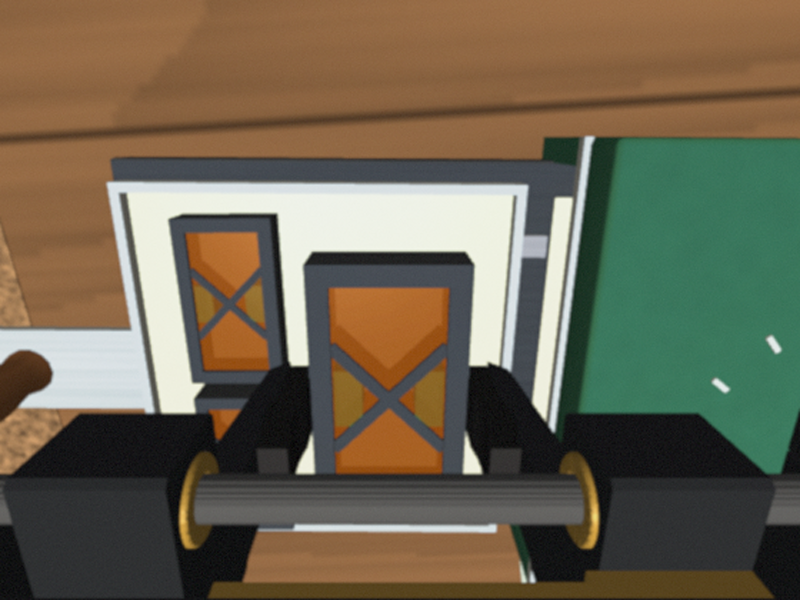

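The panel is still held square in the grip, and slots (225,300) and below are filled. Lowering.

```bash
python3 -m pendant '[[1,[0,1,40],[0,0,0]],[1,[0,0,35],[0,0,0]],[1,[0,0,15],[0,0,0]],[1,[0,0,8],[0,0,0]],[1,[0,0,0],[0,0,0]]]';  python3 -m pendant '[[0.2,[0,0,0],[0,0,0]],[-0.25,[0,0,0],[0,0,0]],[-0.25,[0,0,0],[0,0,0]],[-0.25,[0,0,0],[0,0,0]],[-0.25,[0,0,-40],[0,0,0]],[-1,[0,0,-60],[0,0,0]],[-1,[0,0,-60],[0,0,0]],[-1,[0,0,0],[0,0,0]]]'; python3 - <<'E'
from h import *
d=wrist("w12");panels(d,d["T"],.050)
plan([.539,-.0865,.21],86.7)
E
```

```text
clock: 28.3
tool_pos: [0.5017, 0.128, 0.0459]
eef_rot: [0.029, 1.0, 0.0, 0.0]
contact_force: [-0.7, -0.3, -1.2]
opening: 0.563
finger_force: 35.0
clock: 29.3
tool_pos: [0.504, 0.1294, 0.21]
eef_rot: [0.029, 1.0, 0.002, 0.004]
contact_force: [0.0, -0.1, -0.8]
opening: 0.943
finger_force: 0.0
px [275. 424.] c [613.6  40.9] size [38.9 26.1] long yaw -6.9
px [265. 366.] c [575.7  38.6] size [33.7 29.9] long yaw 86.6
px [ 37. 353.] c [ 551.9 -114.8] size [28.1 27.4] long yaw -8.5
px [253. 260.] c [497.5  42.8] size [74.4 34.5] long yaw -2.6
px [389. 258.] c [501.2 127.9] size [73.3 35. ] long yaw -3.0
shift mm [ -48.9 -212.5   -2.5]
tool y yaw 86.7 tilt z [ 0.004  0.001 -1.   ] q7 0.81
turn about tool z -0.0
```

View pics/w12.png

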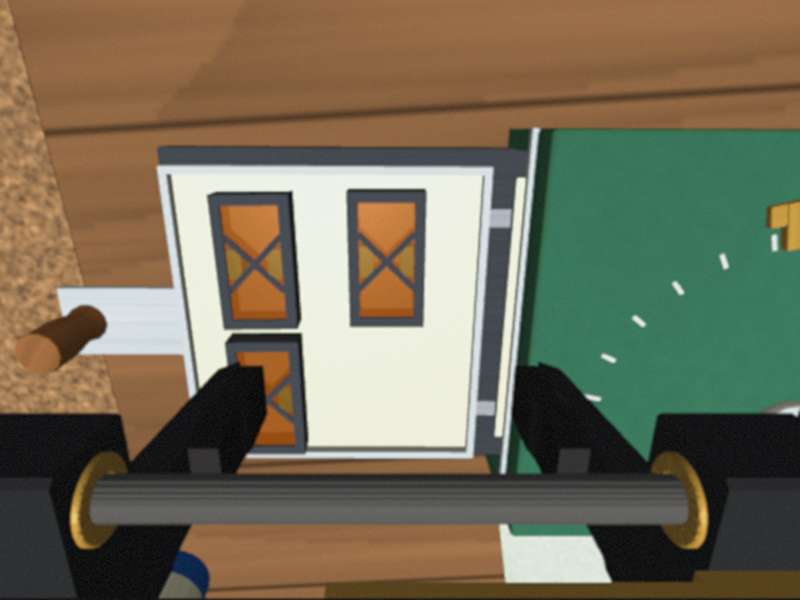

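All three panels lie flat in the tray. Now to the tray knob to close it.

```bash
python3 -m pendant '[[0,[-10,-43,0],[0,0,0]],[0,[-10,-43,0],[0,0,0]],[0,[-10,-43,0],[0,0,0]],[0,[-10,-43,0],[0,0,0]],[0,[-9,-40,0],[0,0,0]],[0,[0,0,0],[0,0,0]],[0,[0,0,0],[0,0,0]]]'; python3 - <<'E'
from h import *
plan([.539,-.0865,.0565],86.7)
d=wrist("w13")
im=np.ascontiguousarray(d["img"][:,:,::-1]);hsv=cv2.cvtColor(im,cv2.COLOR_BGR2HSV)
m=cv2.inRange(hsv,(5,150,80),(14,255,255));n,_,st,c=cv2.connectedComponentsWithStats(m)
for i in range(1,n):
    if st[i,4]>150: print(st[i],c[i].round(1),ray(d,c[i],.089,d["T"]).round(4))
E
```

```text
clock: 30.22
tool_pos: [0.5373, -0.0853, 0.2044]
eef_rot: [0.028, 1.0, 0.001, -0.001]
contact_force: [0.1, -0.1, -0.4]
opening: 0.499
finger_force: 0.0
shift mm [ -2.2  -1.3 147.9]
tool y yaw 86.8 tilt z [-0.003  0.001 -1.   ] q7 1.21
turn about tool z 0.1
[ 501   90   45   42 1275] [521.6 105.9] [[0.4741 0.1021 0.089 ]]
[ 400   92   44   42 1299] [420.2 107.8] [[0.4713 0.0277 0.089 ]]
[ 488  141   42   38 1096] [509.3 163.4] [[0.5168 0.0997 0.089 ]]
[ 393  143   41   38 1111] [413.2 164.9] [[0.5137 0.0255 0.089 ]]
[257 173  31  44 645] [272.3 197.4] [[ 0.5336 -0.0851  0.089 ]]
[388 206  39  33 939] [406.1 218.5] [[0.5578 0.0228 0.089 ]]
[382 247  37  31 823] [400.2 265.1] [[0.6001 0.0204 0.089 ]]
```

```bash
python3 - <<'E'
import cv2
a=cv2.imread("pics/w13.png");cv2.imwrite("pics/w13c.png",a[150:450,200:600])
E
```

```text
(no output)
```

View pics/w13c.png

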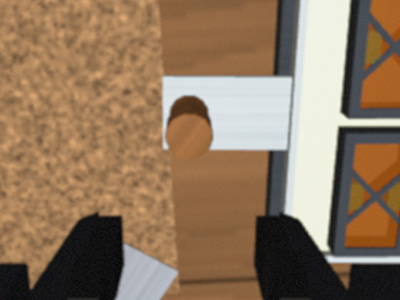

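The knob top is at (389,284) in full-view pixels, centred between the fingers. Descending, then gripping.

```bash
python3 -m pendant '[[0,[-2,-1,50],[0,0,0]],[0,[0,0,50],[0,0,0]],[0,[0,0,30],[0,0,0]],[0,[0,0,18],[0,0,0]],[0,[0,0,0],[0,0,0]],[1,[0,0,0],[0,0,0]],[1,[0,0,0],[0,0,0]],[1,[0,0,0],[0,0,0]]]' 30; python3 -m pendant '[[1,[0,0,0],[0,0,0]],[1,[0,0,0],[0,0,0]]]'; python3 - <<'E'
from h import *
plan([.5534,.1469,.0565],86.7)
E
```

```text
clock: 31.28
tool_pos: [0.5409, -0.0854, 0.0586]
eef_rot: [0.028, 1.0, 0.001, 0.001]
contact_force: [0.1, 5.0, 1.7]
opening: 0.303
finger_force: 30.0
clock: 31.52
tool_pos: [0.5409, -0.0854, 0.0585]
eef_rot: [0.028, 1.0, 0.001, 0.001]
contact_force: [-0.2, 5.8, 3.9]
opening: 0.304
finger_force: 30.0
shift mm [  0.4 232.6   2.6]
tool y yaw 86.8 tilt z [ 0.002  0.002 -1.   ] q7 1.07
turn about tool z 0.1
```

```bash
python3 -m pendant '[[1,[0,6,0],[0,0,0]],[1,[0,14,0],[0,0,0]],[1,[0,20,0],[0,0,0]],[1,[0,22,0],[0,0,0]],[1,[0,22,0],[0,0,0]],[1,[0,22,0],[0,0,0]],[1,[0,22,0],[0,0,0]],[1,[0,22,0],[0,0,0]]]'; python3 -m pendant '[[1,[0,22,0],[0,0,0]],[1,[0,22,0],[0,0,0]],[1,[0,18,0],[0,0,0]],[1,[0,12,0],[0,0,0]],[1,[0,9,0],[0,0,0]],[1,[0,4,0],[0,0,0]],[1,[0,0,0],[0,0,0]]]'; python3 - <<'E'
from h import *
plan([.5534,.1469,.0565],86.7)
E
```

```text
clock: 32.52
tool_pos: [0.5501, 0.0612, 0.0585]
eef_rot: [0.029, 1.0, -0.001, 0.001]
contact_force: [2.0, -2.0, 4.6]
opening: 0.309
finger_force: 30.0
clock: 33.4
tool_pos: [0.5555, 0.1493, 0.0585]
eef_rot: [0.029, 1.0, 0.0, 0.002]
contact_force: [2.1, -0.7, 5.7]
opening: 0.309
finger_force: 30.0
shift mm [ 2.  -2.5  2. ]
tool y yaw 86.7 tilt z [ 0.003  0.    -1.   ] q7 0.78
turn about tool z -0.0
```

```bash
python3 -m pendant '[[1,[0,3,0],[0,0,0]],[1,[0,3,0],[0,0,0]],[1,[0,0,0],[0,0,0]]]'; python3 -m pendant '[[1,[0,3,0],[0,0,0]],[1,[0,0,0],[0,0,0]],[1,[0,0,0],[0,0,0]]]'
```

```text
clock: 33.78
tool_pos: [0.5555, 0.1493, 0.0585]
eef_rot: [0.031, 1.0, -0.004, 0.001]
contact_force: [2.8, -9.7, 9.3]
opening: 0.308
finger_force: 30.0
clock: 34.15
tool_pos: [0.5555, 0.1492, 0.0584]
eef_rot: [0.032, 0.999, -0.006, 0.0]
contact_force: [2.5, -14.0, 11.4]
opening: 0.308
finger_force: 30.0
```

The tray is home against its stop: force rises with no further motion. I'll release it and go to the lever.

```bash
python3 -m pendant '[[0.2,[0,0,0],[0,0,0]],[0,[0,0,0],[0,0,0]],[0,[0,0,0],[0,0,0]],[0,[0,0,-40],[0,0,0]],[0,[0,0,-60],[0,0,0]],[0,[0,0,-60],[0,0,0]],[0,[0,0,-20],[0,0,0]],[0,[0,0,0],[0,0,0]]]'; python3 - <<'E'
from h import *
plan([.525,.408,.235],86.7)
E
```

```text
clock: 35.15
tool_pos: [0.5545, 0.1595, 0.239]
eef_rot: [0.028, 1.0, 0.001, 0.001]
contact_force: [-0.7, 1.0, -0.3]
opening: 0.501
finger_force: 0.0
shift mm [ 43.4 246.4   4.4]
tool y yaw 86.8 tilt z [ 0.003  0.002 -1.   ] q7 0.88
turn about tool z 0.1
```

```bash
python3 -m pendant '[[-0.3,[9,48,0],[0,0,0]],[-0.3,[9,48,0],[0,0,0]],[-0.3,[9,48,0],[0,0,0]],[-0.3,[9,48,0],[0,0,0]],[-0.3,[7.4,50,0],[0,0,0]],[-0.3,[0,4,0],[0,0,0]],[-0.3,[0,0,0],[0,0,0]]]'; python3 - <<'E'
from h import *
plan([.525,.408,.128],86.7)
wrist("w14")
E
```

```text
clock: 36.02
tool_pos: [0.5241, 0.4057, 0.2356]
eef_rot: [0.028, 1.0, -0.001, -0.001]
contact_force: [0.7, 0.3, -0.7]
opening: 0.646
finger_force: 0.0
shift mm [ -1.    2.7 107.6]
tool y yaw 86.8 tilt z [-0.002 -0.003 -1.   ] q7 0.56
turn about tool z 0.1
```

View pics/w14.png

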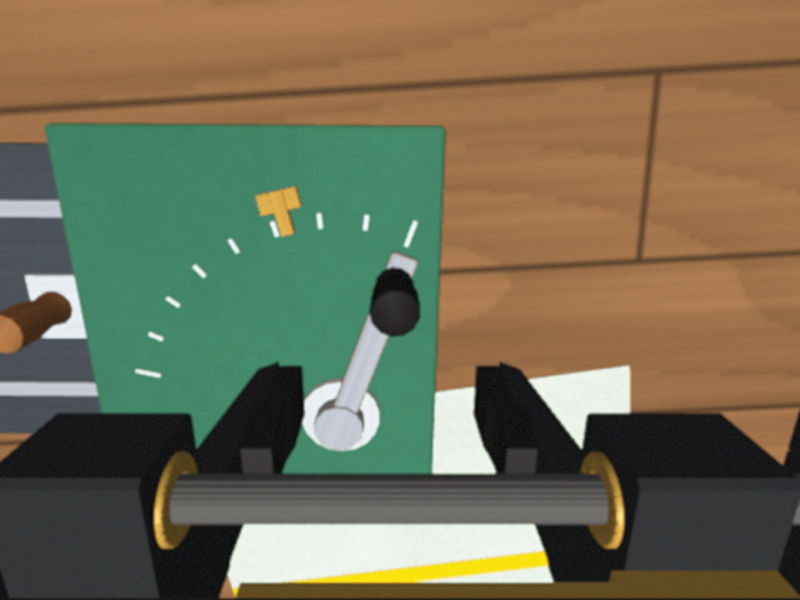

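The lever is still at off. Knob top (396,312), pivot disk (341,415), pointer tip (287,236) and back (277,191), arm end (404,257).

```bash
python3 - <<'E'
from h import *
d=pickle.load(open("pics/w14.pkl","rb"))
P=lambda uv,z:ray(d,np.array(uv,float)*.7,z,d["T"])[:,:2]
pv=P([(341,415)],.097)[0];kn=P([(396,312)],.165)[0];pt=P([(287,236),(277,191)],.101);ae=P([(404,257)],.115)[0]
an=lambda p,q=pv:np.degrees(np.arctan2(*(p-q)[::-1]))%360
print(pv,kn,an(kn),an(ae),np.linalg.norm(kn-pv),[an(q) for q in pt],an(pt[1],pt[0]),np.linalg.norm(pt-pv,axis=1))
plan([*(kn),.128])
arc(158,190.2,6,86.8)
E
```

```text
[0.61772287 0.36777736] [0.52229131 0.4087081 ] 156.7854383463795 156.94109528995315 0.10383886016608206 [np.float64(189.4703604966814), np.float64(188.79943691117649)] 185.59421743067298 [0.12457015 0.1506091 ]
shift mm [  2.6   4.3 108. ]
tool y yaw 86.7 tilt z [-0.002 -0.003 -1.   ] q7 0.56
[[2.6, -9.0], [1.7, -9.2], [0.9, -9.3], [0.0, -9.4], [-0.9, -9.3], [-1.7, -9.2]]
```

```bash
python3 -m pendant '[[-0.3,[2,3.5,40],[0,0,0]],[-0.3,[0,0,40],[0,0,0]],[-0.3,[0,0,28],[0,0,0]],[-0.3,[0,0,0],[0,0,0]],[1,[0,0,0],[0,0,0]],[1,[0,0,0],[0,0,0]],[1,[0,0,0],[0,0,0]],[1,[0,0,0],[0,0,0]]]' 20; python3 -m pendant '[[1,[0,0,0],[0,0,0]],[1,[0,0,0],[0,0,0]],[1,[0,0,0],[0,0,0]]]'; python3 -m pendant '[[1,[2.6,-9,0],[0,0,0]],[1,[1.7,-9.2,0],[0,0,0]],[1,[0.9,-9.3,0],[0,0,0]],[1,[0,-9.4,0],[0,0,0]],[1,[-0.9,-9.3,0],[0,0,0]],[1,[-1.7,-9.2,0],[0,0,0]],[1,[0,0,0],[0,0,0]],[1,[0,0,0],[0,0,0]]]'
python3 - <<'E'
from h import *
wrist("w15")
E
```

```text
clock: 37.08
tool_pos: [0.5235, 0.4085, 0.1306]
eef_rot: [0.029, 1.0, -0.001, 0.0]
contact_force: [-0.8, -3.6, 5.7]
opening: 0.272
finger_force: 20.0
clock: 37.45
tool_pos: [0.5235, 0.4085, 0.1306]
eef_rot: [0.029, 1.0, -0.001, 0.0]
contact_force: [-1.3, -3.9, 5.7]
opening: 0.272
finger_force: 20.0
clock: 38.45
tool_pos: [0.5154, 0.3553, 0.1303]
eef_rot: [0.028, 1.0, 0.0, -0.001]
contact_force: [-3.8, 1.6, 6.6]
opening: 0.274
finger_force: 19.8
```

View pics/w15.png

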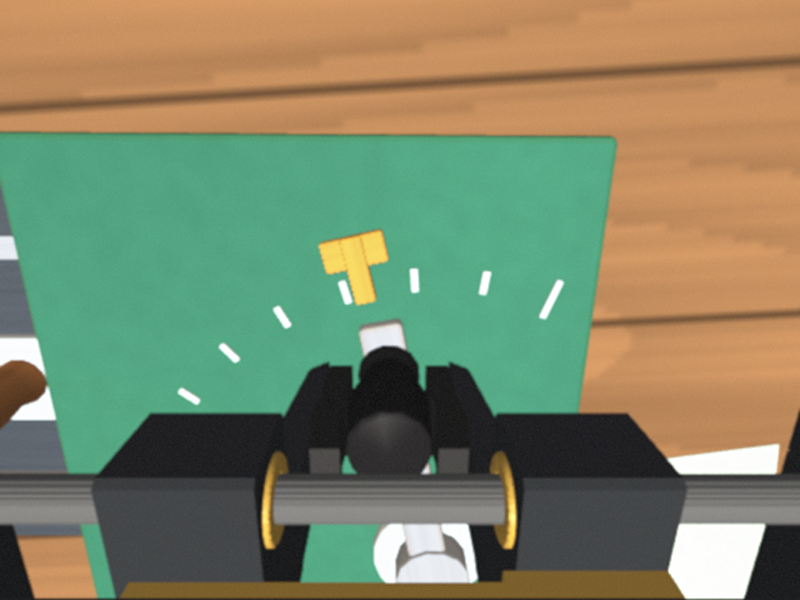

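```bash
python3 - <<'E'
from h import *
d=pickle.load(open("pics/w15.pkl","rb"))
P=lambda uv,z:ray(d,np.array(uv,float)*.7,z,d["T"])[:,:2]
pt=P([(366,303),(352,238)],.101);ae=P([(381.5,325.5)],.115)[0];hub=P([(425,553)],.097)[0]
for pv in ([.6177,.3693],hub):
    an=lambda p:np.degrees(np.arctan2(*(p-np.array(pv))[::-1]))%360
    print(pv,an(ae),np.linalg.norm(ae-pv),[an(q) for q in pt],np.linalg.norm(pt-np.array(pv),axis=1))
arc(187.6,190.1,1,86.8)
E
```

```text
[0.6177, 0.3693] 187.6367532591034 0.12034916755646845 [np.float64(190.04688430649298), np.float64(189.6178422888325)] [0.12523894 0.15073099]
[0.6204066  0.36600861] 185.94452149106155 0.12264784862483837 [np.float64(188.37654386836135), np.float64(188.23216601809173)] [0.12738397 0.15289435]
[[-0.9, -4.3]]
```

```bash
python3 -m pendant '[[1,[-0.4,-2,0],[0,0,0]],[1,[-0.4,-1.9,0],[0,0,0]],[1,[0,0,0],[0,0,0]],[1,[0,0,0],[0,0,0]]]'; python3 -m pendant '[[0.3,[0,0,0],[0,0,0]],[0.2,[0,0,0],[0,0,0]],[0,[0,0,0],[0,0,0]],[0,[0,0,0],[0,0,0]],[0,[0,0,-40],[0,0,0]],[0,[0,0,-50],[0,0,0]],[0,[0,0,0],[0,0,0]],[0,[0,0,0],[0,0,0]]]'
python3 - <<'E'
from h import *
d=wrist("w16");cv2.imwrite("pics/w16c.png",cv2.resize(d["img"][110:320,160:440,::-1],(800,600),interpolation=cv2.INTER_CUBIC))
E
```

```text
clock: 39.0
tool_pos: [0.5161, 0.3527, 0.1304]
eef_rot: [0.027, 1.0, 0.001, -0.001]
contact_force: [-4.1, 3.7, 4.5]
opening: 0.272
finger_force: 20.1
clock: 40.0
tool_pos: [0.5177, 0.3503, 0.2192]
eef_rot: [0.029, 1.0, -0.0, -0.0]
contact_force: [0.0, 0.1, -0.6]
opening: 0.499
finger_force: 0.0
```

View pics/w16c.png

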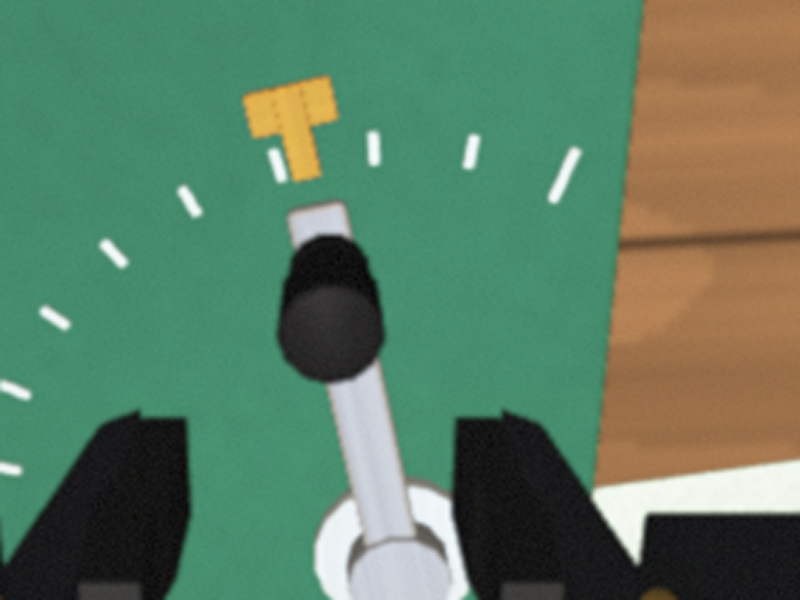

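```bash
python3 - <<'E'
from h import *
d=pickle.load(open("pics/w16.pkl","rb"))
P=lambda uv,z:ray(d,np.array(uv,float)*.35+[160,110],z,d["T"])[:,:2]
pt=P([(306.5,181),(289,87)],.101);a=P([(317,208),(354,385),(388,535)],.115);kn=P([(331,334)],.165)[0]
an=lambda p,pv:np.degrees(np.arctan2(*(p-np.array(pv))[::-1]))%360
print("arm dir",an(a[0],a[2]),an(a[0],a[1]),"ptr own dir",an(pt[1],pt[0]))
for pv in ([.6177,.3693],[.6186,.3688],[.6168,.3704]):print(an(a[0],pv),an(kn,pv),[an(q,pv) for q in pt])
E
```

```text
arm dir 188.55168241813402 188.11938569066766 ptr own dir 186.79334932851407
189.21540511143206 189.39272795792522 [np.float64(190.12159754491105), np.float64(189.54537897663909)]
188.91251459029644 189.04075117100697 [np.float64(189.82431641005147), np.float64(189.30231088852665)]
189.80705361991335 190.08013685813992 [np.float64(190.6956762234619), np.float64(190.01705111854787)]
```

The lever lines up with the pointer to within about 0.6°. I'll retreat and check the whole scene from above.

```bash
python3 -m pendant '[[-0.3,[0,0,-50],[0,0,0]],[-0.3,[30,45,0],[0,0,0]],[-0.3,[40,48,0],[0,0,0]],[-0.3,[40,48,0],[0,0,0]],[-0.3,[40,48,0],[0,0,0]],[-0.3,[0,0,0],[0,0,0]]]'
python3 - <<'E'
from h import *
from plant import cams
d=cams.snapshot("top");cv2.imwrite("pics/top9.png",cv2.resize(d["img"][100:330,40:500,::-1],(800,400),interpolation=cv2.INTER_CUBIC));panels(d)
E
```

```text
clock: 40.8
tool_pos: [0.3716, 0.553, 0.2678]
eef_rot: [0.023, 1.0, 0.0, -0.003]
contact_force: [0.4, -0.2, -0.3]
opening: 0.644
finger_force: 0.0
px [629. 449.] c [ 150. -692.] size [191.4  43.4] long yaw -78.7
px [618. 407.] c [ 252.3 -671. ] size [190.8  44. ] long yaw -78.6
```

View pics/top9.png

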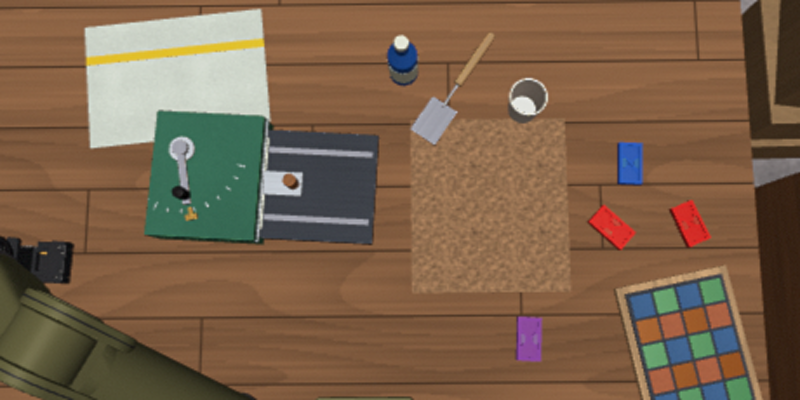

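The final view shows the tray home with its knob at (290,181), the lever pointing at the brass pointer at (191,213), the mat empty, and the bottle, pot and knife unmoved.

```bash
python3 -c "
from plant import r
print(r.finish_job())"
```

```text
the job is handed in; nothing more can be done
None
```

The job is handed in: the three amber panels on the bench lie flat in the closed tray, the lever was kept at off throughout, and it now lines up with the brass pointer to within about 0.6°.

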